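Clamp a silver bar with the coarse collar

ROBOT

A 6-joint arm with a two-finger parallel gripper is mounted at the origin on the work surface. World frame = base frame: x ahead of the robot, y to its left, z up, the work surface at z = 0. Lengths are in m, angles in degrees, forces in N, time in s.
With the tool pointing down it reaches from about 0.375 to 0.9 m from the base axis. Payload 3.1 kg.
Tool frame: the origin (TCP) lies at the very end of the fingers, on their centre line; the grasp point (between the pads) lies 19 mm behind it (grasp_offset is the distance from the TCP to the grasp point, in m); z points along the fingers, y is the direction in which the jaws open and shut (so a half turn about z gives the same grasp; the last joint's range is limited). The gripper opens to 87 mm and grips with 3 to 60 N. Pads are 19 mm wide; open, the fingers measure 117 mm over their backs; the gripper's body (75 mm by 190 mm) begins 51 mm behind the grasp point.
Start: joints at [57.21, 30.224, 82.088, -0, 67.689, -10.227], TCP at [0.24, 0.577, 0.203] pointing down, gripper open.
Joint ranges: [-176.69, 176.69], [-43.24, 126.21], [12.49, 139.97], [-82, 262], [0, 151.66], [-163.58, 163.58]. Speed limits (degrees/s): [159.86, 159.86, 180, 180, 180, 180].

INTERFACE

Orientations are given as a 3x3 rotation matrix whose columns are the frame's x, y, z axes.
In Python, from rig import * gives the robot as it stands. The module is installed in compiled form; this text tells all that it offers.
- The arm moves only by the tool play_rows, never from a script. Its argument "plan" is a list that holds one entry, the list of rows, each a list of 7 numbers: the shift along the world's x, y, z each as a share of 5 cm, from -1 to 1, then the turn, a rotation vector about the world's x, y, z each as a share of pi rad, from -1 to 1, then the gripper's target within -1 to 1 (fully open at 1, half-way at 0, shut at -1). A call has 1 to 12 rows; each row shifts and turns the commanded pose from where the row before left it; what a row does not reach is not made up. A row lasts 1/10 s, in which the tool goes at most 50 mm and 8.59 degrees, less where a joint would pass 70% of its speed; a pose out of reach is approached as far as the arm can. A call with a number of a shift or a turn outside -1 to 1 is refused whole. A call with a gripper value outside its range is refused whole. The fingers move at their own pace and stop on an object; the grip force is fixed at half the most. Time passes only in rows, so rows that do not move let the fingers close. It gives the time, the measured TCP pose, the force and the opening at its end, in the units of the state.
- read_state(): the state, without advancing time (a new reading comes with each control period).
- capture(name): name is "side" or "top" or "wrist"; returns the picture (480x640x3 uint8, red, green, blue); there is no depth.
- camera_params(name): a dict with "intrinsics" (3x3 intrinsics, pixels), "R" (3x3) and "t" (3): a world point X has camera coordinates R X + t; the wrist camera has in their place "mount" (4x4, takes a point from camera to tool coordinates, whose origin is the TCP and whose axes are the flange's). Camera axes: x right, y down, z forward; pixel columns grow to the right and rows downward; lengths in m; the calibration is good to about 2 mm. A picture is of the moment at which its call begins: read the wrist's pose just before it. camera_params takes no time and is no camera call.
- hand_in(): hands the job in, once; it reports no verdict.
The state is a dict: "time_s": time; "joint_positions": joint angles; "qvel": joint speeds; "tau": joint torques, N m; "position": TCP position; "tcp_rot": TCP orientation; "force": force on the tool from outside, world axes, zero at the start; "moment": the same for the moment, N m; "opening": opening from 0.0 (shut) to 1.0 (fully open).
Only numpy, scipy, OpenCV 4.12 (cv2) and the standard library are available. Lean on these libraries where they do the work, as an engineer would, in place of code of your own. Each camera call takes 0.05 s, during which the arm holds its last target. There are 200 camera calls.

TASK

Slide the silver bar back along the clamp's bed until its end rests gently against the brass stop, then let go of it and clamp it by turning only the outer, coarse collar clockwise until the foot holds the bar snugly, with about 10 newtons (20 would dent the soft silver). The brass fine knob in the middle is already set and must stay as it is; leave the other things on the bench alone and end with the robot clear of everything.

Things in the scene. Friction and masses are not known exactly. Their poses are not given: they have to be found in the camera images.
- clamp: Green hold-down clamp, fixed to the bench: base 295 x 70 x 15 mm, column at the rear (+x of its frame), 44 mm wide head, top at 105 mm, reaching forward over the bed to 35 mm in front (-x) of the spindle axis. Origin: on the bench, on the vertical spindle axis; x runs along the bed from the open front to the stop, z up. It carries the spindle, foot, collar and fine knob.
- spindle (a point): Point on the spindle axis at the head's underside, 70 mm above the bench. Below it hangs a white foot, 18 mm across, lowered 12 mm per rad of the collar. With the collar at 0 its underside is anywhere from 57 to 63 mm above the bench (set by the fine knob, not readable from its mark). A 10 N/mm spring without preload carries it: 1 mm of travel (0.083 rad) past touching makes 10 N.
- stop_face (a point): Centre of the front face of the brass stop plate (44 mm wide, top edge at 45 mm, 25 mm behind the spindle axis) that the bar's rear end must rest against; frame as the clamp's.
- coarse (a joint): Angle of the outer, coarse collar in rad, 0 to 2.8, growing as it turns clockwise seen from above, which lowers the foot. It is held by dry friction of 0.25 N m, the same all the way; each newton on the foot adds 0.012 N m to the turning torque, so load is felt as torque growing beyond that of free turning. It stays where it is left.
- coarse_grip (a point): Centre of the outer collar, a dark knurled steel ring 56 mm in diameter and 18 mm tall (from 117 to 135 mm above the bench) with a yellow mark; a 34 mm wide, 12 mm tall neck lies between it and the head. The point is on the axis at half its height (126 mm).
- fine_mark (a point): Rim end of the red mark on top of the inner, fine knob: brass, 26 mm in diameter, rising 26 mm out of the collar's top (135 to 161 mm above the bench). The mark is 12 mm off the axis. The knob turns at the lightest touch (about 0.006 N m) and does not follow the collar.
- blank: The loose silver bar set with three stones, 150 long x 24 wide x 12 mm thick, about 0.36 kg, lying flat on the clamp's pale wooden packing strip (44 mm wide, 231 mm long, its top somewhere from 23 to 27 mm above the bench). Origin: centre of its underside; its x axis runs along it, towards the stop.
- blank_grip (a point): Place to grip the bar: 15 mm from its front end, mid width, mid thickness; at this place nothing stands beside it.
- blank_end (a point): Centre of the bar's rear end face. Two 7 mm tall brass guides with flared mouths lead it to the stop, 28 mm apart, the mouth 22 mm in front of the spindle axis.
- spool_blue: Bystander: a blue-flanged spool of solder wire, 60 mm across, 52 mm tall; origin at its underside.
- spool_green: Bystander: a green-flanged spool, 60 mm across, 52 mm tall; origin at its underside.
- bowl_a: Bystander: small terracotta bowl, 70 mm across, 26 mm tall; origin at its underside.
- bowl_b: Bystander: small terracotta bowl, 70 mm across, 26 mm tall; origin at its underside.
- ingot: Bystander: short silver ingot 60 x 22 x 12 mm, not the bar to be clamped; origin at its underside.
- mallet: Bystander: hammer lying on the bench.
- bench_brush: Bystander: brush lying on the bench.
- pliers: Bystander: red-handled pliers, 160 mm long, lying flat; origin at its underside.
- stop: The brass stop plate itself, fixed to the clamp: 5 x 44 x 30 mm, origin at the foot of its front face, 15 mm above the bench.
Things that resemble listed ones, but are neither listed nor needed, are in the scene too. What is meant by the blank is not green, and is the smaller of those in its own colour.

How it is judged:
By the outcome, as a careful person would: the job done as asked, in the order asked, and still so for the second after the job is handed in, with the robot touching nothing.
It also fails if it takes over 72 s, if anything falls off the work surface, if the arm or the gripper's body presses on something with over 40 N, if the wrist force passes 120 N, or if a joint passes its speed limit or range.

## Working session

There is one attempt and no reset: what is moved stays moved. The work goes in short steps, Python scripts to look and compute and a tool call to move; the robot and the scene stay as the last step left them, time stands still between calls to the robot, and variables do not carry over. Pictures are saved under pics/ and viewed, about 8 in all and at most 12, crops included, and the job is handed in when it is done.

Besides the shell and the picture viewer there is one more tool, called after "Emit:" as a command line: name --argument value ..., lists and objects as JSON in quotes. play_rows: Moves the arm, as the interface text tells. Its arguments: {"type":"object","properties":{"plan":{"type":"array"}},"required":["plan"]}

```bash
mkdir -p pics; python3 - <<'E'
from rig import *
import cv2
s=read_state();print({k:s[k] for k in('time_s','position','force','moment','opening')})
for n in('side','top'):
    im=capture(n);cv2.imwrite(f'pics/{n}0.png',im[:,:,::-1])
    p=camera_params(n);print(n,p['intrinsics'],p['R'],p['t'])
print(camera_params('wrist'))
E
```

```text
{'time_s': 0.0, 'position': array([0.23935361, 0.57650138, 0.20156951]), 'force': array([-0.59552495,  0.63049718, -0.46085356]), 'moment': array([ 0.03698543,  0.03307455, -0.05918797]), 'opening': 1.0011242125818804}
side [[440.81424935   0.         317.26500164]
 [  0.         440.81424935 244.44798949]
 [  0.           0.           1.        ]] [[ 0.99014634 -0.13993971  0.00520623]
 [-0.08648217 -0.64030149 -0.7632397 ]
 [ 0.11014111  0.75526875 -0.64609446]] [-0.53235574  0.12235996  1.18613216]
top [[454.68007715   0.         317.34856952]
 [  0.         454.68007715 235.79790085]
 [  0.           0.           1.        ]] [[-0.00697569 -0.9999132  -0.01117718]
 [-0.9946849   0.00808662 -0.1026477 ]
 [ 0.10272918  0.01040174 -0.99465498]] [-0.00212522  0.54407347  1.21670241]
{'intrinsics': array([[409.44799678,   0.        , 319.52602753],
       [  0.        , 409.44799678, 234.833094  ],
       [  0.        ,   0.        ,   1.        ]]), 'mount': array([[ 1.93917451e-04, -9.69184090e-01, -2.46337497e-01,
         6.64499303e-02],
       [ 9.99999881e-01,  2.98021045e-04, -3.85324318e-04,
         4.56146617e-04],
       [ 4.46863957e-04, -2.46337393e-01,  9.69184033e-01,
        -1.82378817e-01],
       [ 0.00000000e+00,  0.00000000e+00,  0.00000000e+00,
         1.00000000e+00]])}
```

View pics/top0.png

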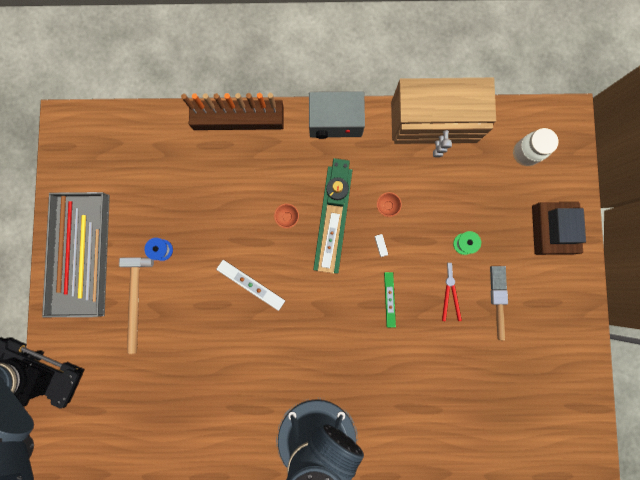

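View pics/side0.png

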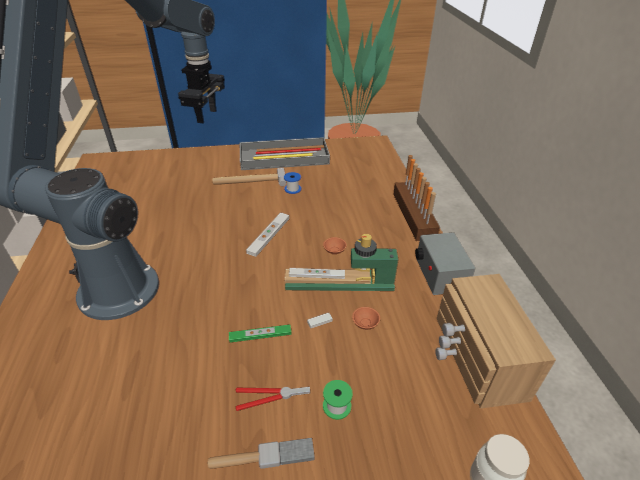

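The top view shows the clamp at about (335,215), with its collar and knob at (338,188). The silver bar on the wood runs (334,207)–(327,265), front end towards the robot. The big silver bar at (250,285) and the green one are decoys. In the side view the bar is at about (315,272), short of the stop.

```bash
cat > h.py <<'E'
from rig import *
import numpy as np, cv2
def cam(n,s=None):
    p=camera_params(n);K=np.array(p['intrinsics'])
    if n!='wrist': R=np.array(p['R']);return K,R,np.array(p['t'])
    T=np.eye(4);T[:3,:3]=s['tcp_rot'];T[:3,3]=s['position']
    M=np.linalg.inv(T@np.array(p['mount']));return K,M[:3,:3],M[:3,3]
def ray(c,u,v,z):
    K,R,t=c;d=R.T@np.linalg.solve(K,[u,v,1.]);o=-R.T@t
    return o+d*(z-o[2])/d[2]
def proj(c,X):
    K,R,t=c;q=K@(R@np.array(X)+t);return q[:2]/q[2]
E
python3 - <<'E'
from h import *
np.set_printoptions(precision=4,suppress=True)
c=cam('top');im=cv2.imread('pics/top0.png');side=cv2.imread('pics/side0.png')
hsv=cv2.cvtColor(im,cv2.COLOR_BGR2HSV)
g=cv2.inRange(hsv,(55,60,20),(90,255,130));g[:, :300]=0;g[:,360:]=0;g[:150]=0;g[280:]=0
ys,xs=np.nonzero(g);print('green',xs.min(),xs.max(),ys.min(),ys.max())
for y in (225,240,255,265): print(y,np.nonzero(g[y])[0])
w=cv2.inRange(hsv,(0,0,150),(179,40,255));w[:, :310]=0;w[:,350:]=0;w[:195]=0;w[280:]=0
cs,_=cv2.findContours(w,0,2);r=cv2.minAreaRect(np.vstack(cs));b=cv2.boxPoints(r);print(r,b)
print([ray(c,*q,.037) for q in b])
print('collar',ray(c,338,188,.135),'front',ray(c,315,271,.015),ray(c,340,272,.015))
s=read_state();print(s['tcp_rot'])
cv2.imwrite('pics/z.png',cv2.resize(np.hstack([im[150:280,290:370]]),None,fx=4.5,fy=4.5,interpolation=cv2.INTER_CUBIC))
E
```

```text
green 314 351 159 272
225 [320 321 322 323 341 342 343 344]
240 [318 319 320 321 329 339 340 341 342]
255 [316 317 318 337 338 339 340]
265 [314 315 316 317 335 336 337 338]
((330.15093994140625, 240.02830505371094), (8.538702011108398, 54.549407958984375), 10.619654655456543) [[320.9283 266.049 ]
 [330.9811 212.434 ]
 [339.3736 214.0076]
 [329.3207 267.6226]]
[array([ 0.461 , -0.0154,  0.037 ]), array([ 0.607, -0.044,  0.037]), array([ 0.6024, -0.0669,  0.037 ]), array([ 0.4566, -0.038 ,  0.037 ])]
collar [ 0.654  -0.0604  0.135 ] front [0.4483 0.001  0.015 ] [ 0.4451 -0.0675  0.015 ]
[[-0.9235  0.3837 -0.0011]
 [ 0.3837  0.9235 -0.0016]
 [ 0.0003 -0.0019 -1.    ]]
```

View pics/z.png

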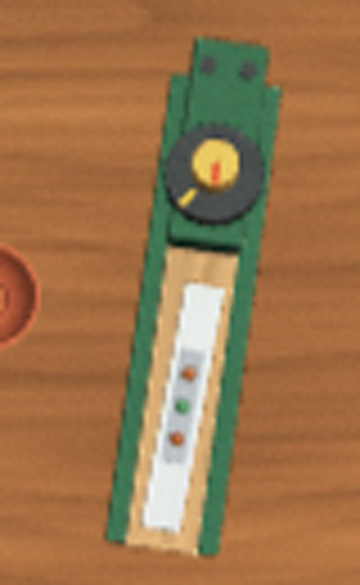

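Emit:
play_rows --plan '[[[0.2,-0.5,0,0,0,0.0054,1],[0.2,-0.5,0,0,0,0.0054,1],[0.2,-0.5,0,0,0,0.0054,1],[0.2,-0.5,0,0,0,0.0054,1],[0.2,-0.5,0,0,0,0.0054,1],[0.2,-0.5,0,0,0,0.0054,1],[0.2,-0.5,0,0,0,0.0054,1],[0.2,-0.5,0,0,0,0.0054,1],[0.2,-0.5,0,0,0,0.0054,1],[0.2,-0.5,0,0,0,0.0054,1],[0.2,-0.5,0,0,0,0.0054,1],[0.2,-0.5,0,0,0,0.0054,1]]]'

```text
time_s: 1.3
position: [0.3598, 0.276, 0.2023]
tcp_rot: [[-0.982, 0.188, -0.001], [0.188, 0.982, -0.0], [0.001, -0.0, -1.0]]
force: [0.4, -0.1, 0.2]
opening: 0.999
```

Emit:
play_rows --plan '[[[0.2,-0.5,0,0,0,0,1],[0.2,-0.5,0,0,0,0,1],[0.2,-0.5,0,0,0,0,1],[0.2,-0.5,0,0,0,0,1],[0.2,-0.5,0,0,0,0,1],[0.2,-0.5,0,0,0,0,1],[0.2,-0.5,0,0,0,0,1],[0.2,-0.5,0,0,0,0,1],[0.2,-0.5,0,0,0,0,1],[0.2,-0.5,0,0,0,0,1],[0.2,-0.5,0,0,0,0,1],[0.1,-0.3,0,0,0,0,1]]]'

```text
time_s: 2.5
position: [0.4756, -0.0146, 0.2024]
tcp_rot: [[-0.982, 0.19, 0.0], [0.19, 0.982, -0.0], [-0.0, -0.0, -1.0]]
force: [-0.2, 0.5, -0.8]
opening: 1.003
```

```bash
python3 - <<'E'
from h import *
s=read_state();im=capture('wrist');cv2.imwrite('pics/w1.png',im[:,:,::-1])
import pickle;pickle.dump(s,open('w1.pkl','wb'))
np.set_printoptions(precision=4,suppress=True)
print(s['time_s'],s['position'],s['tcp_rot'],s['joint_positions'],s['force'],s['moment'])
E
```

```text
2.5 [ 0.4756 -0.0146  0.2024] [[-0.9817  0.1905  0.0003]
 [ 0.1905  0.9817 -0.0003]
 [-0.0004 -0.0002 -1.    ]] [-15.2368  18.7871 102.9396  -0.0139  58.2499 -94.2495] [-0.2472  0.515  -0.8191] [ 0.0438 -0.0136 -0.0252]
```

View pics/w1.png

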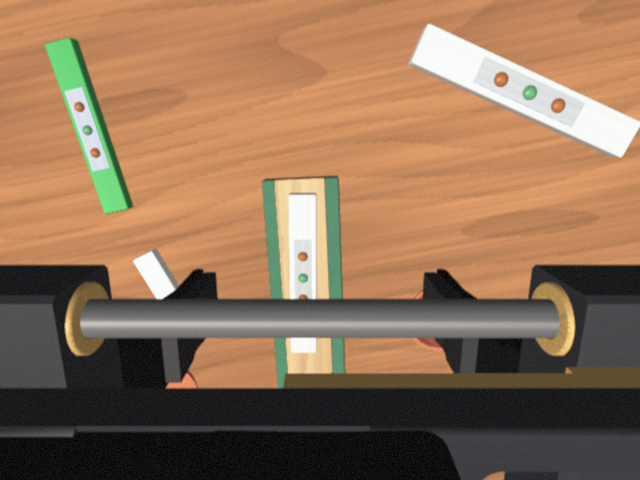

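Wrist view: bar front end at about (303,194) and rear end at (303,352), bed front edge at v≈180. The bar is slightly left of the bed's middle and slightly turned.

```bash
cat > meas.py <<'E'
from h import *
import sys,pickle
np.set_printoptions(precision=4,suppress=True)
def meas(f,s,rows_bar,rows_bed,vmax,zb=.037):
    im=cv2.imread(f);c=cam('wrist',s);hsv=cv2.cvtColor(im,cv2.COLOR_BGR2HSV)
    w=cv2.inRange(hsv,(0,0,180),(179,30,255));w[:,:240]=0;w[:,380:]=0;w[vmax:]=0
    L=[];
    for y in rows_bar:
        x=np.nonzero(w[y])[0];L.append((ray(c,x.min(),y,zb)[:2],ray(c,x.max()+1,y,zb)[:2]))
    L=np.array(L);m=L.mean(1);k=np.polyfit(m[:,0],m[:,1],1)
    print('bar yaw',np.degrees(np.arctan(k[0])),'mid y at x=.47,.60',np.polyval(k,[.47,.6]),'width',np.linalg.norm(L[:,0]-L[:,1],axis=1).mean()*np.cos(np.arctan(k[0])))
    ys=np.nonzero(w[:,295:312].sum(1)>0)[0];print('bar rows',ys.min(),ys.max(),ray(c,303,ys.min(),zb),ray(c,303,ys.max()+1,zb))
    g=cv2.inRange(hsv,(50,60,20),(90,255,150));g[:,:240]=0;g[:,380:]=0;B=[]
    for y in rows_bed:
        x=np.nonzero(g[y])[0];B.append((ray(c,x.min(),y,.015)[:2],ray(c,x.max()+1,y,.015)[:2]))
    B=np.array(B);m=B.mean(1);k=np.polyfit(m[:,0],m[:,1],1)
    print('bed yaw',np.degrees(np.arctan(k[0])),'mid y at .47,.60,.65',np.polyval(k,[.47,.6,.65]),'w',np.linalg.norm(B[:,0]-B[:,1],axis=1))
    ys=np.nonzero(g[:,265:275].sum(1)>0)[0];print('bed front',ray(c,270,ys.min(),.015))
E
python3 - <<'E'
from meas import *
meas('pics/w1.png',pickle.load(open('w1.pkl','rb')),list(range(200,236,6))+list(range(340,350,3)),list(range(190,260,10))+list(range(345,370,5)),365)
E
```

```text
bar yaw -11.087110636446829 mid y at x=.47,.60 [-0.0284 -0.0539] width 0.023077248177572986
bar rows 194 352 [ 0.4592 -0.0256  0.037 ] [ 0.6075 -0.0559  0.037 ]
bed yaw -8.69098863496483 mid y at .47,.60,.65 [-0.0293 -0.0492 -0.0568] w [0.068  0.0684 0.0596 0.0665 0.0687 0.0682 0.0687 0.068  0.0693 0.0685
 0.0677 0.0679]
bed front [ 0.4442 -0.0538  0.015 ]
```

Emit:
play_rows --plan '[[[-0.02,-0.14,-0.3,0,0,0,1],[-0.02,-0.14,-0.4,0,0,0,1],[0,0,-0.5,0,0,0,1],[0,0,-0.5,0,0,0,1],[0,0,-0.5,0,0,0,0.2],[0,0,-0.4,0,0,0,0.2],[0,0,-0.3,0,0,0,0.2],[0,0,-0.2,0,0,0,0.2],[0,0,-0.16,0,0,0,0.2],[0,0,-0.1,0,0,0,0.2],[0,0,-0.08,0,0,0,0.2],[0,0,0,0,0,0,0.2]]]'

```text
time_s: 3.75
position: [0.4728, -0.0268, 0.0305]
tcp_rot: [[-0.982, 0.189, -0.0], [0.189, 0.982, 0.0], [0.0, 0.0, -1.0]]
force: [-0.9, 0.1, -0.1]
opening: 0.602
```

```bash
python3 - <<'E'
from h import *
s=read_state();im=capture('wrist');cv2.imwrite('pics/w2.png',im[:,:,::-1])
np.set_printoptions(precision=4,suppress=True)
print(s['time_s'],s['position'],s['tcp_rot'],s['joint_positions'],s['force'],s['moment'],s['opening'])
E
```

```text
3.75 [ 0.4728 -0.0268  0.0305] [[-0.982   0.1891 -0.0001]
 [ 0.1891  0.982   0.    ]
 [ 0.0001  0.     -1.    ]] [-16.8009  36.2905 111.4877   0.0006  32.2281 -95.9032] [-0.912   0.1289 -0.1373] [-0.0006 -0.0148  0.0148] 0.6015352015443972
```

View pics/w2.png

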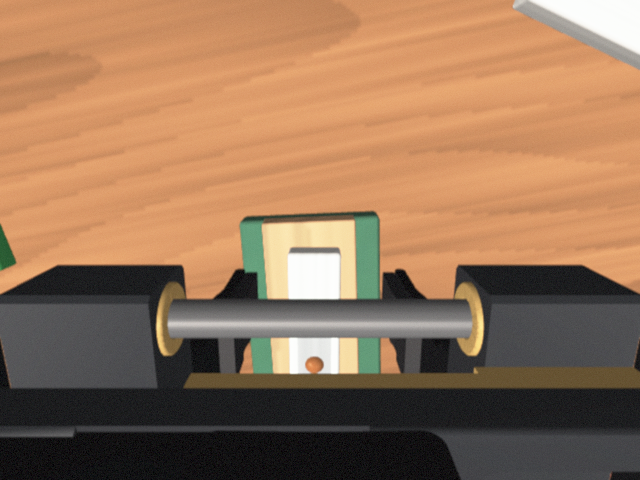

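The bar is centred at u≈314 and the jaws at u≈320, so I'm shifting about 2 mm towards −y, going 2 mm lower and closing.

Emit:
play_rows --plan '[[[0,-0.04,-0.02,0,0,0,0.2],[0,0,-0.02,0,0,0,0.2],[0,0,0,0,0,0,-0.2],[0,0,0,0,0,0,-0.5],[0,0,0,0,0,0,-1],[0,0,0,0,0,0,-1],[0,0,0,0,0,0,-1],[0,0,0,0,0,0,-1],[0,0,0,0,0,0,-1],[0,0,0,0,0,0,-1]]]'

```text
time_s: 4.8
position: [0.4728, -0.0288, 0.0286]
tcp_rot: [[-0.982, 0.189, 0.0], [0.189, 0.982, -0.0], [-0.0, -0.0, -1.0]]
force: [-0.7, 0.3, -0.0]
opening: 0.023
```

```bash
python3 - <<'E'
from h import *
s=read_state();im=capture('wrist');c=cam('wrist',s)
np.set_printoptions(precision=4,suppress=True)
P=s['position'];print('tcp px',proj(c,P),s['opening'],s['force'],s['moment'])
sd=capture('side');cs=cam('side');u,v=proj(cs,P).astype(int);print(u,v)
z=cv2.resize(sd[v-60:v+60,u-60:u+100],(640,480),interpolation=cv2.INTER_CUBIC)
cv2.imwrite('pics/c3.png',cv2.resize(np.hstack([im,z]),None,fx=.62,fy=.62)[:,:,::-1])
E
```

```text
tcp px [318.8985 275.994 ] 0.023302188976484943 [-0.6784  0.3454 -0.0262] [-0.0348  0.0008  0.0204]
295 273
```

View pics/c3.png

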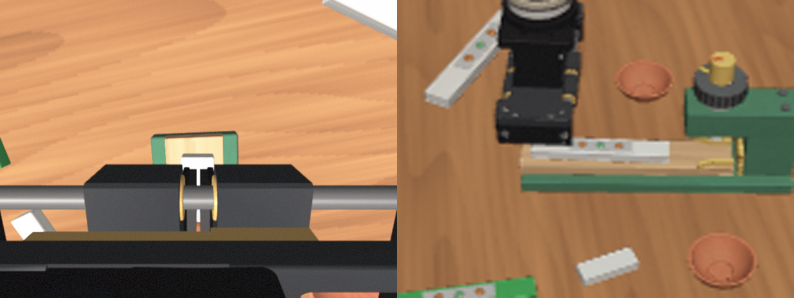

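```bash
python3 - <<'E'
from h import *
s=read_state();cs=cam('side');P=s['position'];R=s['tcp_rot']
sd=capture('side')[:,:,::-1].copy();w=capture('wrist')[:,:,::-1].copy();cw=cam('wrist',s)
S=8;u0,v0=265,245
z=cv2.resize(sd[v0:v0+55,u0:u0+95],None,fx=S,fy=S,interpolation=cv2.INTER_CUBIC)
f=np.array([.4592,-.0257]);d=np.array([np.cos(np.radians(-11.1)),np.sin(np.radians(-11.1))]);n=np.array([-d[1],d[0]])
def dot(X,col):
    q=(proj(cs,X)-[u0,v0]+.5)*S;cv2.circle(z,tuple(q.astype(int)),3,col,-1)
for zz in(.025,.037):
    for a in(0,.15):
        for b in(-.012,.012): dot([*(f+a*d+b*n),zz],(0,0,255) if zz<.03 else (255,0,0))
dot(P,(255,0,255));dot(P+R@[.0095,0,0],(255,0,255));dot(P-R@[.0095,0,0],(255,0,255))
wz=cv2.resize(w[225:330,250:400],(760,532)); 
cv2.imwrite('pics/c4.png',z);cv2.imwrite('pics/c5.png',wz);print(z.shape,s['opening'])
E
```

```text
(440, 760, 3) 0.008924906715775293
```

View pics/c4.png

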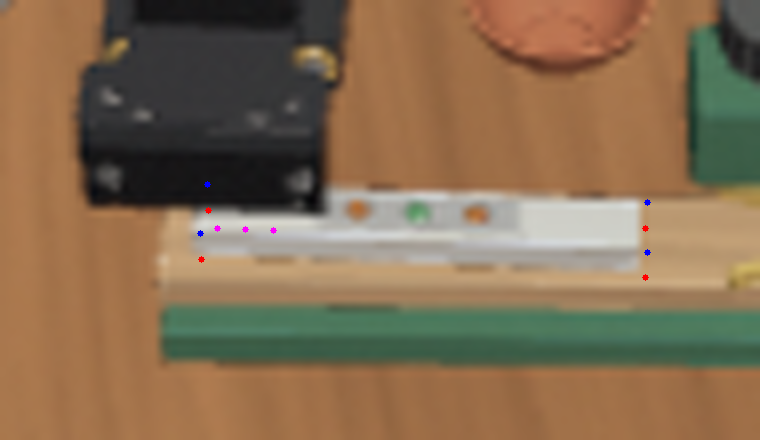

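View pics/c5.png

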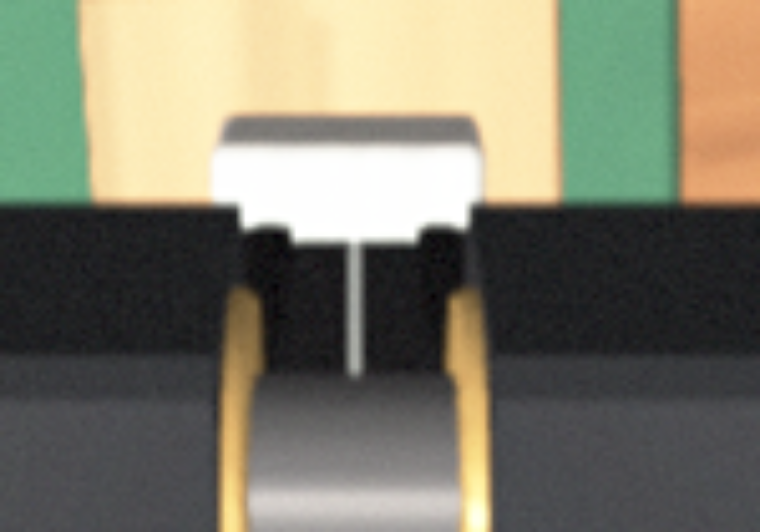

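```bash
python3 - <<'E'
from h import *
import pickle
np.set_printoptions(precision=4,suppress=True)
s1=pickle.load(open('w1.pkl','rb'));s=read_state();c1=cam('wrist',s1);c2=cam('wrist',s)
im=capture('wrist');cv2.imwrite('pics/w6.png',im[:,:,::-1])
i1=cv2.imread('pics/w1.png')
for I in(i1,im[:,:,::-1]):
    print('col',I[185:200,303].sum(1) if I is i1 else I[238:262,319].sum(1))
for z in(.02,.03,.037,.05): print(z,ray(c1,303,194,z)[0], ray(c2,319,253,z)[0],ray(c2,319,248,z)[0], 'bedfront1(270,180)',ray(c1,270,180,z)[0])
for z in(.037,.045,.03):
  print(z,ray(c1,289,200,z)[1],ray(c1,317,200,z)[1],'|',ray(c2,292,258,z)[1],ray(c2,345,258,z)[1])
print(s['force'],s['moment'],s['opening'],s['position'])
E
```

```text
col [634 631 639 637 640 638 631 549 434 528 694 739 749 746 746]
col [685 690 690 683 687 687 690 686 675 576 400 365 373 364 409 550 703 747
 759 761 761 762 762 762]
0.02 0.4615809404765815 0.4641793999423848 0.4616943501156096 bedfront1(270,180) 0.4437306782043182
0.03 0.46017828483037004 0.4612194752311097 0.45886459097539545 bedfront1(270,180) 0.4428174328056786
0.037 0.459196425878022 0.4591475279332171 0.45688375957724553 bedfront1(270,180) 0.4421781610266309
0.05 0.45737297353794715 0.45529962580855954 0.45320507269496707 bedfront1(270,180) 0.4409909420083994
0.037 -0.038448174678712276 -0.014867255348368705 | -0.03839168898932562 -0.01524945171042967
0.045 -0.037597473169096576 -0.014559064778297666 | -0.037357541246845524 -0.015279837809705177
0.03 -0.039192538499626006 -0.015136922097180865 | -0.039296568263995704 -0.015222863873563603
[ 0.092  -0.6684  0.0783] [0.0652 0.0255 0.0292] 0.004264250633927031 [ 0.4728 -0.0289  0.0285]
```

The wrist pictures (bar top at z≈0.037 by two views) show that the fingers shut above the bar. The real finger ends therefore sit higher than the stated TCP. I'll reopen and feel downward in small steps.

Emit:
play_rows --plan '[[[0,0,0.02,0,0,0,0.0],[0,0,0,0,0,0,0.0],[0,0,0,0,0,0,0.0],[0,0,0,0,0,0,0.0],[0,0,0,0,0,0,0.0],[0,0,0,0,0,0,0.0],[0,0,-0.04,0,0,0,0.0],[0,0,-0.04,0,0,0,0.0],[0,0,-0.04,0,0,0,0.0],[0,0,0,0,0,0,0.0]]]'

```text
time_s: 6.05
position: [0.4725, -0.0288, 0.0232]
tcp_rot: [[-0.982, 0.189, -0.001], [0.189, 0.982, 0.0], [0.001, 0.0, -1.0]]
force: [0.1, 0.3, -0.1]
opening: 0.497
```

Emit:
play_rows --plan '[[[0,0,-0.04,0,0,0,0.0],[0,0,-0.02,0,0,0,0.0],[0,0,0,0,0,0,0.0]]]'

```text
time_s: 6.35
position: [0.4726, -0.0288, 0.0204]
tcp_rot: [[-0.982, 0.189, -0.0], [0.189, 0.982, 0.0], [0.0, 0.0, -1.0]]
force: [-0.2, -0.8, -0.3]
opening: 0.502
```

Emit:
play_rows --plan '[[[0,0,-0.04,0,0,0,0.0],[0,0,-0.02,0,0,0,0.0],[0,0,0,0,0,0,0.0]]]'

```text
time_s: 6.65
position: [0.4726, -0.0288, 0.0174]
tcp_rot: [[-0.982, 0.189, -0.0], [0.189, 0.982, 0.0], [0.0, 0.0, -1.0]]
force: [-0.0, -0.1, -0.4]
opening: 0.502
```

Emit:
play_rows --plan '[[[0,0,0,0,0,0,-0.2],[0,0,0,0,0,0,-0.2],[0,0,0,0,0,0,-0.2],[0,0,-0.04,0,0,0,-0.2],[0,0,0,0,0,0,-0.2]]]'

```text
time_s: 7.15
position: [0.4726, -0.0288, 0.0154]
tcp_rot: [[-0.982, 0.189, -0.0], [0.189, 0.982, 0.0], [0.0, 0.0, -1.0]]
force: [0.9, -0.9, -0.5]
opening: 0.399
```

Emit:
play_rows --plan '[[[0,0,-0.04,0,0,0,-0.2],[0,0,-0.02,0,0,0,-0.2],[0,0,0,0,0,0,-0.2]]]'

```text
time_s: 7.45
position: [0.4726, -0.0288, 0.0123]
tcp_rot: [[-0.982, 0.189, -0.0], [0.189, 0.982, 0.0], [0.001, 0.0, -1.0]]
force: [0.1, -0.7, 0.7]
opening: 0.402
```

Emit:
play_rows --plan '[[[0,0,-0.03,0,0,0,-0.2],[0,0,-0.03,0,0,0,-0.2],[0,0,0,0,0,0,-0.2]]]'

```text
time_s: 7.75
position: [0.4727, -0.0288, 0.0094]
tcp_rot: [[-0.982, 0.189, -0.0], [0.189, 0.982, 0.0], [0.0, 0.0, -1.0]]
force: [-0.1, 0.7, 0.5]
opening: 0.399
```

Emit:
play_rows --plan '[[[0,0,-0.03,0,0,0,-0.2],[0,0,0,0,0,0,-0.2]]]'

```text
time_s: 7.95
position: [0.4727, -0.0288, 0.0079]
tcp_rot: [[-0.982, 0.189, -0.0], [0.189, 0.982, 0.0], [0.0, 0.0, -1.0]]
force: [-0.3, -0.5, 0.1]
opening: 0.403
```

Emit:
play_rows --plan '[[[0,0,-0.03,0,0,0,-0.2],[0,0,0,0,0,0,-0.2]]]'

```text
time_s: 8.15
position: [0.4729, -0.0289, 0.0069]
tcp_rot: [[-0.982, 0.189, 0.0], [0.189, 0.982, -0.0], [-0.0, -0.0, -1.0]]
force: [0.4, 0.7, 4.7]
opening: 0.394
```

Contact came at a reported z of 0.007 with the strip at about 0.025. So the real finger ends are about 18 mm above the reported TCP, and I'll use that from here on. Raising 1.5 mm and gripping.

Emit:
play_rows --plan '[[[0,0,0.04,0,0,0,-0.2],[0,0,0,0,0,0,-0.4],[0,0,0,0,0,0,-0.6],[0,0,0,0,0,0,-1],[0,0,0,0,0,0,-1],[0,0,0,0,0,0,-1],[0,0,0,0,0,0,-1]]]'

```text
time_s: 8.85
position: [0.4728, -0.0289, 0.0085]
tcp_rot: [[-0.982, 0.189, -0.0], [0.189, 0.982, -0.0], [0.0, -0.0, -1.0]]
force: [0.2, -0.8, 0.8]
opening: 0.269
```

```bash
python3 - <<'E'
from h import *
np.set_printoptions(precision=4,suppress=True)
s=read_state();print(s['position'],s['force'],s['moment'],s['opening'])
# collar centre: refine from initial top+side, brass knob top at z=.161
for n in('top','side'):
    im=cv2.imread(f'pics/{n}0.png');h=cv2.cvtColor(im,cv2.COLOR_BGR2HSV);c=cam(n)
    u,v=proj(c,[.654,-.0585,.161]).astype(int);m=cv2.inRange(h,(15,100,90),(35,255,255));m2=np.zeros_like(m);m2[v-14:v+14,u-12:u+12]=m[v-14:v+14,u-12:u+12]
    k,l,st,ce=cv2.connectedComponentsWithStats(m2);print(n,u,v,st[1:],ce[1:])
    d=cv2.inRange(h,(0,0,0),(179,110,90));d2=np.zeros_like(d);d2[v-20:v+25,u-20:u+20]=d[v-20:v+25,u-20:u+20]
    k,l,st,ce=cv2.connectedComponentsWithStats(d2);print(' dark',[x for x in zip(st[1:].tolist(),ce[1:]) if x[0][4]>40])
E
```

```text
[ 0.4728 -0.0289  0.0085] [ 0.2067 -0.7802  0.7534] [-0.0379  0.0451 -0.0825] 0.2693880971193726
top 337 185 [[326 175   1   3   3]
 [332 181  11  12  89]
 [325 182   1   3   3]
 [330 192   4   4   9]] [[326.     176.    ]
 [337.4382 185.8876]
 [325.     183.    ]
 [331.3333 193.5556]]
 dark [([325, 177, 24, 24, 286], array([337.0874, 189.0874]))]
side 366 236 [[356 233  16  15 136]] [[365.375  239.9926]]
 dark [([354, 241, 23, 16, 227], array([365.0396, 249.63  ]))]
```

Emit:
play_rows --plan '[[[0,-0.007,0,0,0,0.0066,-1],[0,-0.007,0,0,0,0.0067,-1],[0,0,0,0,0,0,-1],[0.0791,-0.0121,0,0,0,0,-1],[0.0791,-0.0121,0,0,0,0,-1],[0.0791,-0.0121,0,0,0,0,-1],[0.0791,-0.0121,0,0,0,0,-1],[0.0791,-0.0121,0,0,0,0,-1],[0,0,0,0,0,0,-1]]]'

```text
time_s: 9.75
position: [0.4922, -0.0322, 0.0085]
tcp_rot: [[-0.989, 0.148, -0.001], [0.148, 0.989, 0.0], [0.001, 0.0, -1.0]]
force: [-2.3, 0.7, 3.2]
opening: 0.268
```

```bash
python3 - <<'E'
from h import *
np.set_printoptions(precision=4,suppress=True)
s=read_state();print(s['position'],s['tcp_rot'],s['force'],s['moment'],s['opening'])
t=capture('top')[:,:,::-1];a=cv2.resize(t[150:280,290:370],(400,650)[::1],interpolation=cv2.INTER_CUBIC)
sd=capture('side')[:,:,::-1];b=cv2.resize(sd[225:300,275:405],(780,450),interpolation=cv2.INTER_CUBIC)
cv2.imwrite('pics/t7.png',a);cv2.imwrite('pics/s7.png',b)
E
```

```text
[ 0.4922 -0.0322  0.0085] [[-0.989   0.1476 -0.0012]
 [ 0.1476  0.989   0.0005]
 [ 0.0012  0.0003 -1.    ]] [-2.3381  0.7058  3.1505] [0.136  0.36   0.0272] 0.2683158562123168
```

View pics/s7.png

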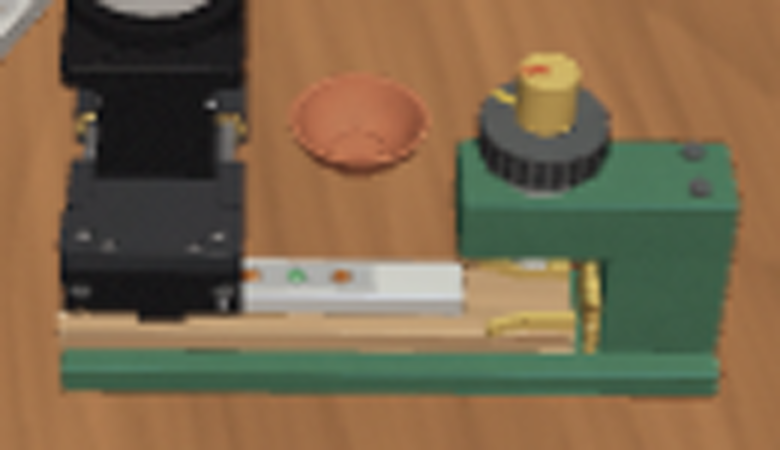

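The side view shows the bar's rear end at crop x≈462, just short of the guide mouth (≈485) and lined up with it. Continuing in.

Emit:
play_rows --plan '[[[0.0593,-0.0091,0,0,0,0,-1],[0.0593,-0.0091,0,0,0,0,-1],[0.0593,-0.0091,0,0,0,0,-1],[0.0593,-0.0091,0,0,0,0,-1],[0.0593,-0.0091,0,0,0,0,-1],[0,0,0,0,0,0,-1]]]'

```text
time_s: 10.45
position: [0.5088, -0.0352, 0.0085]
tcp_rot: [[-0.989, 0.148, 0.002], [0.148, 0.989, -0.001], [-0.002, -0.0, -1.0]]
force: [-1.0, 1.4, 2.5]
opening: 0.267
```

Emit:
play_rows --plan '[[[0.0593,-0.0091,0,0,0,0,-1],[0.0593,-0.0091,0,0,0,0,-1],[0.0593,-0.0091,0,0,0,0,-1],[0.0593,-0.0091,0,0,0,0,-1],[0.0593,-0.0091,0,0,0,0,-1],[0,0,0,0,0,0,-1]]]'

```text
time_s: 11.05
position: [0.5238, -0.0375, 0.0085]
tcp_rot: [[-0.989, 0.148, 0.003], [0.148, 0.989, -0.001], [-0.003, -0.0, -1.0]]
force: [-1.3, -0.1, 1.1]
opening: 0.272
```

```bash
python3 - <<'E'
from h import *
np.set_printoptions(precision=4,suppress=True)
s=read_state();print(s['position'],s['force'],s['moment'],s['opening'])
E
```

```text
[ 0.5238 -0.0375  0.0085] [-1.259  -0.0739  1.1171] [ 0.0806  0.1694 -0.0059] 0.27164050952567437
```

Emit:
play_rows --plan '[[[0.0593,-0.0091,0,0,0,0,-1],[0.0593,-0.0091,0,0,0,0,-1],[0.0593,-0.0091,0,0,0,0,-1],[0.0395,-0.006,0,0,0,0,-1],[0.0198,-0.003,0,0,0,0,-1],[0,0,0,0,0,0,-1]]]'

```text
time_s: 11.65
position: [0.5345, -0.0391, 0.0085]
tcp_rot: [[-0.989, 0.148, 0.001], [0.148, 0.989, -0.0], [-0.001, -0.0, -1.0]]
force: [-1.7, 0.1, 1.7]
opening: 0.269
```

Emit:
play_rows --plan '[[[0.0198,-0.003,0,0,0,0,-1],[0.0198,-0.003,0,0,0,0,-1],[0,0,0,0,0,0,-1]]]'

```text
time_s: 11.95
position: [0.5364, -0.0393, 0.0085]
tcp_rot: [[-0.989, 0.148, 0.001], [0.148, 0.989, -0.0], [-0.001, -0.0, -1.0]]
force: [-2.6, 0.5, 0.9]
opening: 0.272
```

Emit:
play_rows --plan '[[[0.0198,-0.003,0,0,0,0,-1],[0.0198,-0.003,0,0,0,0,-1],[0,0,0,0,0,0,-1]]]'

```text
time_s: 12.25
position: [0.5385, -0.0396, 0.0085]
tcp_rot: [[-0.989, 0.148, 0.001], [0.148, 0.989, -0.0], [-0.001, -0.0, -1.0]]
force: [-1.6, -0.6, 1.1]
opening: 0.273
```

Emit:
play_rows --plan '[[[0.0198,-0.003,0,0,0,0,-1],[0.0198,-0.003,0,0,0,0,-1],[0,0,0,0,0,0,-1]]]'

```text
time_s: 12.55
position: [0.5405, -0.0399, 0.0085]
tcp_rot: [[-0.989, 0.148, 0.001], [0.148, 0.989, -0.0], [-0.001, -0.0, -1.0]]
force: [-2.6, 0.3, 0.3]
opening: 0.271
```

Emit:
play_rows --plan '[[[0.0198,-0.003,0,0,0,0,-1],[0,0,0,0,0,0,-1]]]'

```text
time_s: 12.75
position: [0.5413, -0.04, 0.0085]
tcp_rot: [[-0.989, 0.148, 0.0], [0.148, 0.989, -0.0], [-0.0, -0.0, -1.0]]
force: [-1.5, 1.2, 2.0]
opening: 0.271
```

Emit:
play_rows --plan '[[[0.0198,-0.003,0,0,0,0,-1],[0,0,0,0,0,0,-1]]]'

```text
time_s: 12.95
position: [0.5423, -0.0402, 0.0085]
tcp_rot: [[-0.989, 0.148, 0.001], [0.148, 0.989, -0.0], [-0.001, -0.0, -1.0]]
force: [-2.7, 0.8, 1.2]
opening: 0.272
```

Emit:
play_rows --plan '[[[0.0198,-0.003,0,0,0,0,-1],[0,0,0,0,0,0,-1]]]'

```text
time_s: 13.15
position: [0.5433, -0.0404, 0.0085]
tcp_rot: [[-0.989, 0.148, 0.001], [0.148, 0.989, -0.0], [-0.001, -0.0, -1.0]]
force: [-2.0, 0.2, 1.2]
opening: 0.271
```

Emit:
play_rows --plan '[[[0.0198,-0.003,0,0,0,0,-1],[0,0,0,0,0,0,-1]]]'

```text
time_s: 13.35
position: [0.5443, -0.0405, 0.0086]
tcp_rot: [[-0.989, 0.148, 0.001], [0.148, 0.989, -0.0], [-0.001, -0.0, -1.0]]
force: [-1.7, 0.6, 1.8]
opening: 0.272
```

Emit:
play_rows --plan '[[[0.0198,-0.003,0,0,0,0,-1],[0,0,0,0,0,0,-1]]]'

```text
time_s: 13.55
position: [0.5453, -0.0407, 0.0086]
tcp_rot: [[-0.989, 0.148, 0.001], [0.148, 0.989, -0.0], [-0.001, -0.0, -1.0]]
force: [-1.8, 0.4, 1.3]
opening: 0.269
```

Emit:
play_rows --plan '[[[0.0198,-0.003,0,0,0,0,-1],[0,0,0,0,0,0,-1]]]'

```text
time_s: 13.75
position: [0.5458, -0.0407, 0.0085]
tcp_rot: [[-0.989, 0.148, -0.0], [0.148, 0.989, 0.0], [0.0, 0.0, -1.0]]
force: [-2.7, -0.4, 1.7]
opening: 0.271
```

Emit:
play_rows --plan '[[[0.0198,-0.003,0,0,0,0,-1],[0,0,0,0,0,0,-1]]]'

```text
time_s: 13.95
position: [0.5458, -0.0407, 0.0085]
tcp_rot: [[-0.989, 0.148, -0.002], [0.148, 0.989, 0.0], [0.002, 0.0, -1.0]]
force: [-5.3, 0.1, 3.0]
opening: 0.273
```

```bash
python3 - <<'E'
from h import *
np.set_printoptions(precision=4,suppress=True)
s=read_state();print(s['position'],s['force'],s['moment'],s['opening'])
sd=capture('side')[:,:,::-1];b=cv2.resize(sd[225:300,305:405],(800,600),interpolation=cv2.INTER_CUBIC)
cv2.imwrite('pics/s8.png',b)
E
```

```text
[ 0.5458 -0.0407  0.0085] [-5.2712  0.066   2.958 ] [-0.0275  0.8895 -0.0302] 0.27310217089568645
```

Emit:
play_rows --plan '[[[-0.016,0.0024,0,0,0,0,-1],[0,0,0,0,0,0,-1],[0,0,0,0,0,0,-0.4],[0,0,0,0,0,0,-0.3],[0,0,0,0,0,0,-0.1],[0,0,0,0,0,0,0],[0,0,0,0,0,0,0],[0,0,0,0,0,0,0],[0,0,0,0,0,0,0]]]'

```text
time_s: 14.9
position: [0.5462, -0.0408, 0.0085]
tcp_rot: [[-0.989, 0.148, 0.0], [0.148, 0.989, -0.0], [-0.0, -0.0, -1.0]]
force: [0.3, -0.5, -0.1]
opening: 0.493
```

```bash
python3 - <<'E'
from h import *
np.set_printoptions(precision=4,suppress=True)
s=read_state();print(s['position'],s['force'],s['moment'],s['opening'])
R=np.array([[-.982,.189,0],[.189,.982,0],[0,0,-1]]);P=np.array([.4728,-.0288,.0285]);K,Rc,t=cam('side')
for yt in(-.041,-.06,-.095):
  for u,v in((277,270.7),(305.6,270.9)):
    o=R.T@(-Rc.T@t-P);d=R.T@Rc.T@np.linalg.solve(K,[u,v,1]);print(yt,o+d*(yt-o[1])/d[1])
E
```

```text
[ 0.5462 -0.0408  0.0085] [ 0.2802 -0.5404 -0.0954] [ 0.0135 -0.0035 -0.0296] 0.4933685325532316
-0.041 [ 0.0422 -0.041  -0.0462]
-0.041 [-0.0319 -0.041  -0.0494]
-0.06 [ 0.0389 -0.06   -0.0645]
-0.06 [-0.0334 -0.06   -0.0676]
-0.095 [ 0.0329 -0.095  -0.0982]
-0.095 [-0.0363 -0.095  -0.1012]
```

Released with zero residual force. The tool is up to about 20 mm further from reported than stated, so clearances over the knob are still good. Rising, then going over the collar for a close look.

Emit:
play_rows --plan '[[[0,0,0.2,0,0,0,0.2],[0,0,0.5,0,0,0,0.2],[0,0,0.8,0,0,0,1],[0,0,0.8,0,0,0,1],[0,0,0.8,0,0,0,1],[0,0,0.7,0,0,0,1],[0,0,0.4,0,0,0,1],[0.6,-0.1,0,0,0,0,1],[0.8,-0.13,0,0,0,0,1],[0.8,-0.13,0,0,0,0,1],[0.6,-0.1,0,0,0,0,1],[0.28,-0.04,0,0,0,0,1]]]'

```text
time_s: 16.1
position: [0.7025, -0.0664, 0.219]
tcp_rot: [[-0.989, 0.148, 0.002], [0.148, 0.989, -0.001], [-0.002, -0.0, -1.0]]
force: [0.1, -0.9, -0.1]
opening: 1.001
```

Emit:
play_rows --plan '[[[0,0,0,0,0,0,1],[0,0,0,0,0,0,1]]]'

```text
time_s: 16.3
position: [0.6991, -0.0655, 0.2185]
tcp_rot: [[-0.989, 0.148, -0.002], [0.148, 0.989, 0.0], [0.002, 0.0, -1.0]]
force: [0.2, 0.1, 0.0]
opening: 1.001
```

```bash
python3 - <<'E'
from h import *
import pickle
np.set_printoptions(precision=4,suppress=True)
s=read_state();im=capture('wrist')[:,:,::-1];pickle.dump(s,open('w9.pkl','wb'));cv2.imwrite('pics/w9.png',im)
print(s['position'],s['joint_positions'],s['force'],s['moment'],s['opening'])
c=cam('wrist',s);print(proj(c,[.653,-.058,.135]))
sd=capture('side')[:,:,::-1];b=cv2.resize(sd[220:300,285:405],(533,355),interpolation=cv2.INTER_CUBIC)
a=im[:300,180:480]; a=cv2.resize(a,(355,355));cv2.imwrite('pics/c9.png',np.hstack([a,b])[:,:800])
E
```

```text
[ 0.6991 -0.0655  0.2185] [-14.4454  35.6667  68.7365  -0.0008  75.6892 -95.9447] [0.1932 0.0818 0.0145] [0.0287 0.0138 0.0249] 1.0005863839214222
[320.0721 162.652 ]
```

View pics/c9.png

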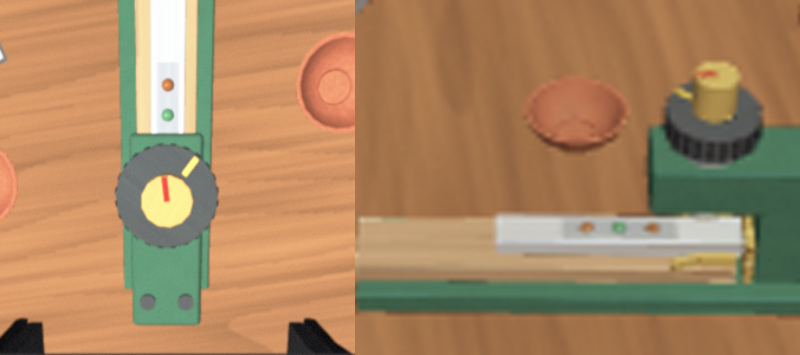

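Left: collar circle centred at crop (167,195), about px (321,165), with the fine mark pointing up. Right: the bar's rear end (x≈743) is against the stop (≈748), straight in the guides.

```bash
python3 - <<'E'
from h import *
import pickle
np.set_printoptions(precision=4,suppress=True)
s=pickle.load(open('w9.pkl','rb'));im=cv2.imread('pics/w9.png');c=cam('wrist',s);h=cv2.cvtColor(im,cv2.COLOR_BGR2HSV)
d=cv2.inRange(h,(0,0,0),(179,70,110));d[:110]=0;d[225:]=0;d[:,:260]=0;d[:,380:]=0
k=max(cv2.findContours(d,0,1)[0],key=cv2.contourArea);(u,v),r=cv2.minEnclosingCircle(k);x,y,w,hh=cv2.boundingRect(k)
print(u,v,r,x+w/2,y+hh/2,w,hh);print('collar',ray(c,x+w/2,y+hh/2,.135),'diam',w*(s['position'][2]+.18-.135)/409)
def mark(im,c,ctr):
    h=cv2.cvtColor(im,cv2.COLOR_BGR2HSV);m=cv2.inRange(h,(0,150,120),(8,255,255))|cv2.inRange(h,(174,150,120),(179,255,255))
    m[:int(v)-30]=0;m[int(v)+30:]=0;m[:,:290]=0;m[:,350:]=0
    b=cv2.inRange(h,(15,80,120),(35,255,255))
    ys,xs=np.nonzero(m);P=np.array([ray(c,a,b,.161)[:2] for a,b in zip(xs,ys)]);q=P.mean(0);e=np.linalg.svd(P-q)[2][0]
    print('red n',len(xs),'mean',q,'axis deg',np.degrees(np.arctan2(e[1],e[0])))
mark(im,c,None)
E
```

```text
347.5 132.5 4.301262855529785 348.0 133.0 8 6
collar [ 0.6373 -0.0379  0.135 ] diam 0.005153950183952901
red n 48 mean [ 0.647  -0.0578] axis deg -0.30826855463859415
```

Emit:
play_rows --plan '[[[-0.3,0.054,0,0,0,0,1],[-0.4,0.07,0,0,0,0,1],[-0.192,0.036,0,0,0,0,1],[0,0,-0.3,0,0,0,1],[0,0,-0.5,0,0,0,1],[0,0,-0.5,0,0,0,1],[0,0,-0.4,0,0,0,1],[0,0,-0.3,0,0,0,1],[0,0,-0.2,0,0,0,1],[0,0,-0.1,0,0,0,1],[0,0,0,0,0,0,1]]]'

```text
time_s: 17.5
position: [0.6555, -0.0578, 0.1033]
tcp_rot: [[-0.989, 0.148, -0.0], [0.148, 0.989, 0.0], [0.0, 0.0, -1.0]]
force: [1.1, 0.3, -0.2]
opening: 1.005
```

Emit:
play_rows --plan '[[[-0.02,0.004,-0.06,0,0,0,1],[0,0,-0.06,0,0,0,1],[0,0,-0.04,0,0,0,1],[0,0,0,0,0,0,1]]]'

```text
time_s: 17.9
position: [0.6544, -0.0575, 0.0955]
tcp_rot: [[-0.989, 0.148, -0.0], [0.148, 0.989, 0.0], [0.0, -0.0, -1.0]]
force: [-0.5, 0.6, 0.3]
opening: 1.002
```

Emit:
play_rows --plan '[[[0,0,0,0,0,0,0.6],[0,0,0,0,0,0,0.4],[0,0,0,0,0,0,0.3],[0,0,0,0,0,0,0.2],[0,0,0,0,0,0,0.1],[0,0,0,0,0,0,-0.2],[0,0,0,0,0,0,-0.2],[0,0,0,0,0,0,-0.2]]]'

```text
time_s: 18.7
position: [0.6545, -0.0581, 0.0956]
tcp_rot: [[-0.989, 0.148, -0.0], [0.148, 0.989, -0.001], [-0.0, -0.001, -1.0]]
force: [-0.5, -2.6, 0.8]
opening: 0.635
```

```bash
cat > st.py <<'E'
from h import *
np.set_printoptions(precision=4,suppress=True)
s=read_state();R=s['tcp_rot'];print(round(s['time_s'],2),s['position'],'yaw',round(np.degrees(np.arctan2(R[1,0],R[0,0])),2),'j6',s['joint_positions'][5],s['force'],s['moment'],'tau6',s['tau'][5],round(s['opening'],3))
E
python3 st.py
```

```text
18.7 [ 0.6545 -0.0581  0.0956] yaw 171.5 j6 -96.24882240655238 [-0.5115 -2.6095  0.8211] [-0.4251  0.1189  0.07  ] tau6 0.03441381035372615 0.635
```

Emit:
play_rows --plan '[[[0,-0.01,0,0,0,-0.0056,-0.5],[0,0,0,0,0,-0.0167,-0.5],[0,0,0,0,0,-0.0167,-0.5],[0,0,0,0,0,-0.0167,-0.5],[0,0,0,0,0,-0.0167,-0.5],[0,0,0,0,0,-0.0167,-0.5],[0,0,0,0,0,-0.0167,-0.5]]]'

```text
time_s: 19.4
position: [0.6545, -0.058, 0.0956]
tcp_rot: [[-0.886, 0.464, 0.0], [0.464, 0.886, -0.0], [-0.0, -0.0, -1.0]]
force: [-1.5, -1.8, 0.9]
opening: 0.637
```

```bash
cat > avg.py <<'E'
from h import *
import sys
np.set_printoptions(precision=3,suppress=True)
M=[];F=[];T=[]
for i in range(int(sys.argv[1])):
    s=read_state();M.append(s['moment']);F.append(s['force']);T.append(s['tau'][5]);capture('side')
R=s['tcp_rot'];M=np.array(M);T=np.array(T)
print(round(s['time_s'],2),s['position'],'yaw',round(np.degrees(np.arctan2(R[1,0],R[0,0])),2),'F',np.mean(F,0),'M',M.mean(0),'sd',M[:,2].std(),'mz',M[:,2],'tau6',T)
E
python3 st.py; python3 avg.py 6
```

```text
19.4 [ 0.6545 -0.058   0.0956] yaw 152.34 j6 -77.11811668147053 [-1.5022 -1.8151  0.9148] [-0.236   0.0786  0.2759] tau6 -0.0969216856174171 0.637
19.65 [ 0.655 -0.058  0.096] yaw 152.43 F [-0.619 -1.584  1.024] M [-0.273  0.126 -0.175] sd 0.21307259782457863 mz [ 0.276 -0.116 -0.304 -0.306 -0.308 -0.294] tau6 [-0.097  0.115 -0.13  -0.229 -0.253 -0.26 ]
```

Emit:
play_rows --plan '[[[0,0,0,0,0,-0.0056,-0.5],[0,0,0,0,0,-0.0167,-0.5],[0,0,0,0,0,-0.0222,-0.5],[0,0,0,0,0,-0.0222,-0.5],[0,0,0,0,0,-0.0167,-0.5],[0,0,0,0,0,-0.0111,-0.5],[0,0,0,0,0,-0.0056,-0.5],[0,0,0,0,0,-0.0028,-0.5],[0,0,0,0,0,-0.0028,-0.5],[0,0,0,0,0,-0.0028,-0.5],[0,0,0,0,0,-0.0028,-0.5]]]'

```text
time_s: 20.8
position: [0.6546, -0.0579, 0.0956]
tcp_rot: [[-0.674, 0.739, 0.0], [0.739, 0.674, 0.0], [0.0, 0.0, -1.0]]
force: [0.4, -0.2, 1.1]
opening: 0.636
```

```bash
python3 avg.py 3
```

```text
20.9 [ 0.655 -0.058  0.096] yaw 132.39 F [-0.118 -0.217  0.964] M [-0.097  0.067  0.179] sd 0.029230906389122412 mz [0.221 0.156 0.162] tau6 [0.18  0.202 0.156]
```

Emit:
play_rows --plan '[[[0,0,0,0,0,-0.0028,-0.5],[0,0,0,0,0,-0.0028,-0.5]]]'

```text
time_s: 21.15
position: [0.6546, -0.0579, 0.0956]
tcp_rot: [[-0.661, 0.75, 0.0], [0.75, 0.661, 0.0], [-0.0, 0.0, -1.0]]
force: [-0.4, -0.6, 1.9]
opening: 0.633
```

```bash
python3 avg.py 3
```

```text
21.25 [ 0.655 -0.058  0.096] yaw 131.38 F [-0.338 -0.389  1.856] M [-0.032  0.022  0.18 ] sd 0.08220257932166988 mz [0.281 0.179 0.08 ] tau6 [0.179 0.187 0.141]
```

Emit:
play_rows --plan '[[[0,0,0,0,0,-0.0028,-0.5],[0,0,0,0,0,-0.0028,-0.5]]]'

```text
time_s: 21.5
position: [0.6546, -0.0579, 0.0956]
tcp_rot: [[-0.648, 0.762, 0.0], [0.762, 0.648, 0.0], [0.0, 0.0, -1.0]]
force: [-0.6, 1.4, 2.3]
opening: 0.634
```

```bash
python3 avg.py 3
```

```text
21.6 [ 0.655 -0.058  0.096] yaw 130.37 F [-0.317  0.492  1.407] M [0.057 0.029 0.198] sd 0.06296281542109593 mz [0.284 0.176 0.135] tau6 [0.179 0.188 0.141]
```

Emit:
play_rows --plan '[[[0,0,0,0,0,-0.0111,-0.5],[0,0,0,0,0,-0.0222,-0.5],[0,0,0,0,0,-0.0306,-0.5],[0,0,0,0,0,-0.0306,-0.5],[0,0,0,0,0,-0.0306,-0.5],[0,0,0,0,0,-0.0306,-0.5],[0,0,0,0,0,-0.0222,-0.5],[0,0,0,0,0,-0.0167,-0.5],[0,0,0,0,0,-0.0111,-0.5],[0,0,0,0,0,-0.0028,-0.5],[0,0,0,0,0,-0.0028,-0.5],[0,0,0,0,0,-0.0028,-0.5]]]'

```text
time_s: 22.85
position: [0.6548, -0.0579, 0.0956]
tcp_rot: [[-0.033, 0.999, 0.001], [0.999, 0.033, 0.0], [0.0, 0.001, -1.0]]
force: [1.1, 1.9, 1.0]
opening: 0.638
```

Emit:
play_rows --plan '[[[0,0,0,0,0,-0.0028,-0.5],[0,0,0,0,0,-0.0028,-0.5],[0,0,0,0,0,-0.0028,-0.5],[0,0,0,0,0,-0.0028,-0.5]]]'

```text
time_s: 23.25
position: [0.6548, -0.0579, 0.0956]
tcp_rot: [[0.003, 1.0, 0.001], [1.0, -0.003, 0.0], [0.0, 0.001, -1.0]]
force: [2.7, 2.0, 0.2]
opening: 0.633
```

```bash
python3 avg.py 1;python3 - <<'E'
from h import *
sd=capture('side')[:,:,::-1];b=cv2.resize(sd[250:290,345:395],(800,640)[:2],interpolation=cv2.INTER_CUBIC)[:600]
cv2.imwrite('pics/s10.png',b)
E
```

```text
23.25 [ 0.655 -0.058  0.096] yaw 89.81 F [2.682 2.012 0.193] M [ 0.356 -0.277  0.517] sd 0.0 mz [0.517] tau6 [0.416]
```

View pics/s10.png

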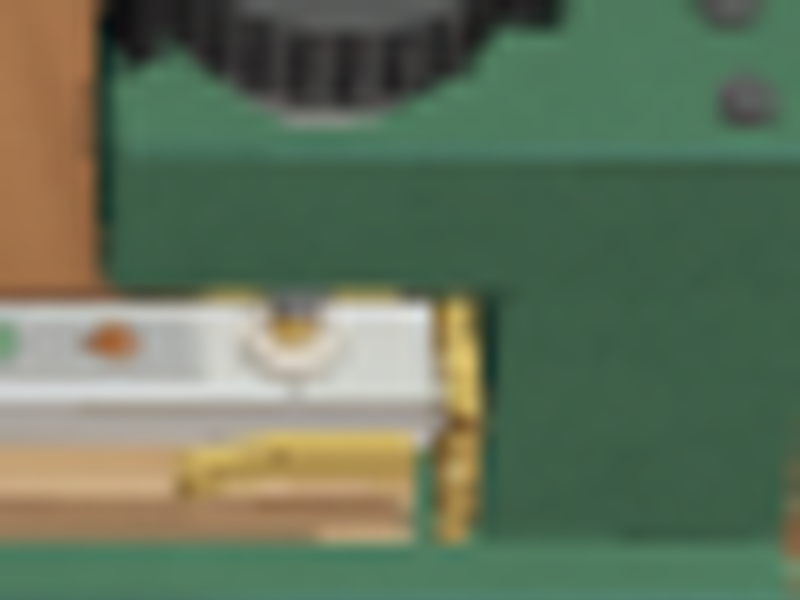

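The picture shows the foot already down on the bar, with the bar against the brass stop. The torque of 0.52 is well above the free 0.26–0.28, so contact came sooner than expected and it is now at roughly 20 N. I'm easing back about half of that travel and measuring again.

Emit:
play_rows --plan '[[[0,0,0,0,0,0.0056,-0.5],[0,0,0,0,0,0.0056,-0.5],[0,0,0,0,0,0.0056,-0.5],[0,0,0,0,0,0.0028,-0.5]]]'

```text
time_s: 23.75
position: [0.6548, -0.0579, 0.0956]
tcp_rot: [[-0.059, 0.998, 0.001], [0.998, 0.059, 0.0], [0.0, 0.001, -1.0]]
force: [2.8, 3.7, 1.0]
opening: 0.637
```

```bash
python3 avg.py 3
```

```text
23.85 [ 0.655 -0.058  0.096] yaw 93.38 F [3.033 3.465 0.771] M [ 0.476 -0.427 -0.052] sd 0.031681045499771694 mz [-0.094 -0.044 -0.017] tau6 [-0.074 -0.053 -0.004]
```

Emit:
play_rows --plan '[[[0,0,0,0,0,0.0028,-0.5],[0,0,0,0,0,0.0028,-0.5]]]'

```text
time_s: 24.1
position: [0.6548, -0.0579, 0.0956]
tcp_rot: [[-0.077, 0.997, 0.001], [0.997, 0.077, 0.0], [0.0, 0.001, -1.0]]
force: [3.4, 3.8, 0.6]
opening: 0.635
```

```bash
python3 avg.py 3
```

```text
24.2 [ 0.655 -0.058  0.096] yaw 94.4 F [3.154 4.134 0.698] M [ 0.6   -0.502 -0.059] sd 0.04954000781217611 mz [-0.122 -0.055 -0.001] tau6 [-0.061 -0.075 -0.031]
```

Emit:
play_rows --plan '[[[0,0,0,0,0,0.0056,-0.5],[0,0,0,0,0,0.0056,-0.5],[0,0,0,0,0,0.0056,-0.5],[0,0,0,0,0,0.0056,-0.5],[0,0,0,0,0,0.0028,-0.5],[0,0,0,0,0,0.0028,-0.5]]]'

```text
time_s: 24.85
position: [0.6547, -0.0579, 0.0956]
tcp_rot: [[-0.164, 0.987, 0.0], [0.987, 0.164, 0.0], [0.0, 0.001, -1.0]]
force: [3.5, 3.8, 0.9]
opening: 0.633
```

```bash
python3 avg.py 3
```

```text
24.95 [ 0.655 -0.058  0.096] yaw 99.41 F [3.246 4.165 0.752] M [ 0.609 -0.551 -0.195] sd 0.05436399733399591 mz [-0.271 -0.145 -0.17 ] tau6 [-0.173 -0.187 -0.144]
```

Emit:
play_rows --plan '[[[0,0,0,0,0,0.0056,-0.5],[0,0,0,0,0,0.0056,-0.5],[0,0,0,0,0,0.0056,-0.5],[0,0,0,0,0,0.0028,-0.5],[0,0,0,0,0,0.0028,-0.5]]]'

```text
time_s: 25.5
position: [0.6547, -0.0579, 0.0956]
tcp_rot: [[-0.233, 0.973, 0.0], [0.973, 0.233, 0.0], [0.0, 0.001, -1.0]]
force: [3.4, 4.1, 0.2]
opening: 0.639
```

```bash
python3 avg.py 3
```

```text
25.6 [ 0.655 -0.058  0.096] yaw 103.45 F [3.322 3.918 0.788] M [ 0.616 -0.52  -0.198] sd 0.027731350025075534 mz [-0.211 -0.224 -0.16 ] tau6 [-0.206 -0.222 -0.18 ]
```

Emit:
play_rows --plan '[[[0,0,0,0,0,-0.0028,-0.5],[0,0,0,0,0,-0.0028,-0.5],[0,0,0,0,0,-0.0028,-0.5],[0,0,0,0,0,-0.0028,-0.5]]]'

```text
time_s: 26.05
position: [0.6547, -0.0579, 0.0956]
tcp_rot: [[-0.2, 0.98, 0.0], [0.98, 0.2, -0.0], [-0.0, 0.0, -1.0]]
force: [3.4, 3.8, 1.1]
opening: 0.636
```

```bash
python3 avg.py 1
```

```text
26.05 [ 0.655 -0.058  0.096] yaw 101.53 F [3.434 3.767 1.123] M [ 0.618 -0.525  0.219] sd 0.0 mz [0.219] tau6 [0.184]
```

Emit:
play_rows --plan '[[[0,0,0,0,0,-0.0028,-0.5],[0,0,0,0,0,-0.0028,-0.5]]]'

```text
time_s: 26.3
position: [0.6548, -0.0579, 0.0956]
tcp_rot: [[-0.183, 0.983, 0.0], [0.983, 0.183, -0.0], [-0.0, 0.0, -1.0]]
force: [3.2, 3.8, -0.9]
opening: 0.636
```

```bash
python3 avg.py 1
```

```text
26.3 [ 0.655 -0.058  0.096] yaw 100.52 F [ 3.217  3.835 -0.93 ] M [ 0.62  -0.612  0.282] sd 0.0 mz [0.282] tau6 [0.184]
```

Emit:
play_rows --plan '[[[0,0,0,0,0,-0.0028,-0.5],[0,0,0,0,0,-0.0028,-0.5]]]'

```text
time_s: 26.55
position: [0.6547, -0.0579, 0.0956]
tcp_rot: [[-0.165, 0.986, 0.0], [0.986, 0.165, -0.0], [-0.0, 0.0, -1.0]]
force: [3.9, 3.7, 0.9]
opening: 0.637
```

```bash
python3 avg.py 1
```

```text
26.55 [ 0.655 -0.058  0.096] yaw 99.52 F [3.918 3.737 0.925] M [ 0.626 -0.473  0.275] sd 0.0 mz [0.275] tau6 [0.208]
```

Emit:
play_rows --plan '[[[0,0,0,0,0,-0.0028,-0.5],[0,0,0,0,0,-0.0028,-0.5]]]'

```text
time_s: 26.8
position: [0.6547, -0.058, 0.0956]
tcp_rot: [[-0.148, 0.989, 0.0], [0.989, 0.148, -0.0], [-0.0, 0.0, -1.0]]
force: [3.8, 3.3, 0.0]
opening: 0.636
```

```bash
python3 avg.py 1
```

```text
26.8 [ 0.655 -0.058  0.096] yaw 98.51 F [3.838 3.256 0.04 ] M [ 0.619 -0.514  0.304] sd 0.0 mz [0.304] tau6 [0.23]
```

Free torque (τ6 ≈ 0.184) starts rising at yaw ≈ 100.4°, so 10 N should come near 95.5°. Continuing clockwise in 1° steps.

Emit:
play_rows --plan '[[[0,0,0,0,0,-0.0028,-0.5],[0,0,0,0,0,-0.0028,-0.5]]]'

```text
time_s: 27.05
position: [0.6548, -0.0579, 0.0956]
tcp_rot: [[-0.131, 0.991, 0.0], [0.991, 0.131, -0.0], [-0.0, 0.0, -1.0]]
force: [3.9, 4.7, 0.9]
opening: 0.637
```

```bash
python3 avg.py 1
```

```text
27.05 [ 0.655 -0.058  0.096] yaw 97.51 F [3.871 4.733 0.926] M [ 0.587 -0.54   0.284] sd 0.0 mz [0.284] tau6 [0.251]
```

Emit:
play_rows --plan '[[[0,0,0,0,0,-0.0028,-0.5],[0,0,0,0,0,-0.0028,-0.5]]]'

```text
time_s: 27.3
position: [0.6548, -0.0579, 0.0956]
tcp_rot: [[-0.113, 0.994, 0.0], [0.994, 0.113, -0.0], [-0.0, 0.0, -1.0]]
force: [2.9, 3.8, 0.8]
opening: 0.637
```

```bash
python3 avg.py 1
```

```text
27.3 [ 0.655 -0.058  0.096] yaw 96.51 F [2.909 3.829 0.776] M [ 0.626 -0.624  0.344] sd 0.0 mz [0.344] tau6 [0.273]
```

Emit:
play_rows --plan '[[[0,0,0,0,0,-0.0025,-0.5],[0,0,0,0,0,-0.0025,-0.5]]]'

```text
time_s: 27.55
position: [0.6548, -0.0579, 0.0956]
tcp_rot: [[-0.098, 0.995, 0.0], [0.995, 0.098, -0.0], [-0.0, 0.0, -1.0]]
force: [4.0, 4.2, 1.0]
opening: 0.637
```

```bash
python3 avg.py 4
```

```text
27.7 [ 0.655 -0.058  0.096] yaw 95.62 F [3.673 3.929 0.693] M [ 0.605 -0.567  0.312] sd 0.05700443239089115 mz [0.404 0.276 0.256 0.311] tau6 [0.298 0.308 0.27  0.258]
```

Torque excess is 0.124 N m, which is about 10 N. Releasing and leaving straight up.

Emit:
play_rows --plan '[[[0,0,0,0,0,0,0.4],[0,0,0,0,0,0,0.6],[0,0,0,0,0,0,1],[0,0,0,0,0,0,1],[0,0,0,0,0,0,1],[0,0,0,0,0,0,1],[0,0,0.2,0,0,0,1],[0,0,0.4,0,0,0,1],[0,0,0.6,0,0,0,1],[0,0,0.6,0,0,0,1],[0,0,0.6,0,0,0,1],[0,0,0.3,0,0,0,1]]]'

```text
time_s: 28.95
position: [0.6561, -0.0584, 0.2349]
tcp_rot: [[-0.096, 0.995, 0.006], [0.995, 0.096, -0.002], [-0.002, 0.006, -1.0]]
force: [0.7, -0.2, 0.1]
opening: 0.999
```

Emit:
play_rows --plan '[[[0,0,0,0,0,0.04,1],[0.2,0,0,0,0,0.04,1],[0.3,-0.1,0,0,0,0.04,1],[0.3,-0.05,0,0,0,0.04,1],[0.1,0,0,0,0,0.04,1],[0,0,0,0,0,0.04,1],[0,0,0,0,0,0.04,1],[0,0,0,0,0,0.04,1],[0,0,0,0,0,0.04,1],[0,0,0,0,0,0.04,1],[0,0,0,0,0,0.02,1],[0,0,0,0,0,0,1]]]'

```text
time_s: 30.15
position: [0.6995, -0.0656, 0.2314]
tcp_rot: [[-0.988, 0.155, 0.001], [0.155, 0.988, -0.0], [-0.001, -0.0, -1.0]]
force: [0.7, 0.8, -0.9]
opening: 0.998
```

```bash
python3 - <<'E'
from h import *
import pickle
np.set_printoptions(precision=4,suppress=True)
s=read_state();im=capture('wrist')[:,:,::-1].copy();c=cam('wrist',s);cv2.imwrite('pics/w11.png',im)
print(s['time_s'],s['position'],s['force'],s['moment'],s['opening'])
s9=pickle.load(open('w9.pkl','rb'));i9=cv2.imread('pics/w9.png')
for im_,c_ in((i9,cam('wrist',s9)),(im,c)):
    h=cv2.cvtColor(im_,cv2.COLOR_BGR2HSV);u0,v0=proj(c_,[.6545,-.0575,.161])
    def ang(m,z):
        ys,xs=np.nonzero(m);k=np.hypot(xs-u0,ys-v0)<50;P=np.array([ray(c_,a,b,z)[:2] for a,b in zip(xs[k],ys[k])]);q=P.mean(0);e=np.linalg.svd(P-q)[2][0]
        return len(P),q,np.degrees(np.arctan2(e[1],e[0]))
    print('fine',ang(cv2.inRange(h,(0,150,120),(8,255,255))|cv2.inRange(h,(174,150,120),(179,255,255)),.161))
    y=cv2.inRange(h,(18,80,120),(35,255,255));n,l,st,ce=cv2.connectedComponentsWithStats(y)
    for i in range(1,n):
        if st[i,4]>25 and np.hypot(*(ce[i]-[u0,v0]))<60: print(' yellow',st[i,4],ray(c_,*ce[i],.135 if st[i,4]<300 else .161))
a=cv2.resize(im[:300,180:480],(355,355));sd=capture('side')[:,:,::-1];b=cv2.resize(sd[220:300,285:405],(533,355)[:2],interpolation=cv2.INTER_CUBIC)
cv2.imwrite('pics/c11.png',np.hstack([a,b])[:,:800])
E
```

```text
30.15 [ 0.6995 -0.0656  0.2314] [ 0.694   0.8424 -0.872 ] [ 0.0191 -0.0143 -0.0501] 0.9980421319291226
fine (80, array([ 0.6493, -0.0578]), np.float64(-1.2869853327983556))
 yellow 123 [ 0.6411 -0.0433  0.135 ]
 yellow 1450 [ 0.6555 -0.058   0.161 ]
fine (71, array([ 0.6493, -0.0579]), np.float64(-2.1386653260569126))
 yellow 1420 [ 0.6562 -0.0568  0.161 ]
```

View pics/c11.png

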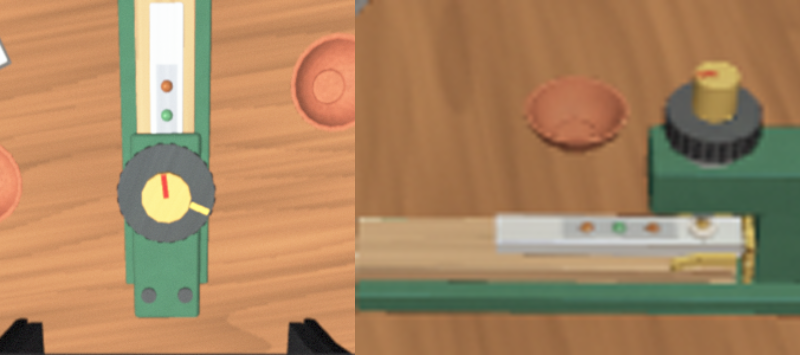

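The fine mark is unmoved, and the yellow mark has turned about 71–76° clockwise. The foot is on the bar, the bar is at the stop, and the robot is clear with no contact force.

```bash
python3 -c "
from rig import *
print(hand_in())"
```

```text
the job is handed in; nothing more can be done
None
```

The bar is against the brass stop and clamped at about 10 N by the coarse collar. However, I overshot to roughly 20–22 N on the way and had to back the collar off. I handed the job in at about 30 s on the robot's clock.

**What I did**
- I gripped the bar by its front end, straightened it about 2.4° and slid it through the guides. It stopped against the brass stop at about 5 N, and I let go of it there.
- I gripped the outer collar and turned it clockwise. The foot touched earlier than I had planned for, so I turned the collar back until it was free.
- I then went clockwise again in 1° steps and stopped where the torque was 0.12 N m above free turning, about 5° past touching.

**Last checks**
- The bar's end is at the stop, straight in the guides, and the foot is on it.
- The red mark on the fine knob has not moved: same position within 0.1 mm, and its angle changed by 0.9°, within measuring error.
- The robot is about 9 cm above the knob, with no force beyond sensor noise.

**What went wrong or disagreed**
- **Overshoot:** the peak may have touched or passed the 20 N that would dent the silver. Correcting it also meant a short counter-clockwise turn, although the task asked for clockwise only.
- **Missed grasp:** my first attempt on the bar closed above it, because the real finger ends sit about 18 mm short of the reported tool point. I found the true height by lowering the fingers until they touched the wooden strip with about 5 N.
- **Final force:** the two torque readings differ slightly in scale, so the 10 N is good to about 1–2 N.

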